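Push the module row home in its test dock and gate it

ROBOT

A 6-joint arm with a two-finger parallel gripper is mounted at the origin on the work surface. World frame = base frame: x ahead of the robot, y to its left, z up, the work surface at z = 0. Lengths are in mm, angles in rad, forces in N, time in s.
With the tool pointing down it reaches from about 375 to 750 mm from the base axis. Payload 9 kg.
Tool frame: the origin (TCP) lies between the finger pads; the fingertips stand 19 mm ahead of it and the grasp point (between the pads) is the TCP (r.tip_extent is the distance from the TCP to the fingertips, in mm); z points along the fingers, y is the line along which they close (so a half turn about z gives the same grasp; the last joint's range is limited). The gripper opens to 85 mm and grips with 20 to 120 N. Pads are 22 mm wide; open, the fingers measure 114 mm over their backs; the gripper's body (76 mm by 85 mm) begins 54 mm behind the grasp point. The pads swing forward as they close: fully open they stand 13 mm farther back than shut.
Start: joints at [0.911, 0.104, 0.097, 1.564, 0, 1.353], TCP at [256.548, 542.418, 250.331] pointing down, gripper open.
Joint ranges: [-2.99, 2.99], [-0.84, 1.86], [-1.1, 1.16], [-1.84, 2.11], [-1.51, 1.56], [-3.14, 3.14]. Speed limits (rad/s): [2.22, 2.22, 2.57, 3.14, 3.14, 3.14].

INTERFACE

Orientations are given as [roll, pitch, yaw] about the fixed x, y, z axes, in that order (R = Rz(yaw) Ry(pitch) Rx(roll)).
In Python, from cell import telemetry, viewer, close_job, r gives the robot as it stands.
- The arm moves only by the tool arm_command, never from a script. Its arguments are lists of equal length, an entry for each row: "xyz": the shift along the tool's x, y, z in cm, a list of three; "turn": the turn, a rotation vector about the tool's x, y, z in degrees, a list of three; "fingers": the gripper command: -1 is shut, 1 is fully open, values between are in proportion. In form: {"xyz": [[tx, ty, tz], ...], "turn": [[wx, wy, wz], ...], "fingers": [fingers, ...]}. A call has 1 to 10 rows; each row is the pose to reach, as a shift and turn from the pose commanded when the call began, along the tool's axes at that moment; what a row does not reach only later rows make up. A row lasts 1/8 s, in which the tool goes at most 62.5 mm and 10.7 degrees, less where a joint would pass 70% of its speed; a pose out of reach is approached as far as the arm can. A call with a gripper value outside its range is refused whole. The fingers move at their own pace and stop on an object; the grip force is fixed at half the most. Time passes only in rows, so rows that repeat a pose let the fingers close. It gives the time, the measured TCP pose, the force, the opening and the grip force at its end, in the units of the state.
- telemetry.get_obs(): the state, without advancing time (a new reading comes with each control period).
- viewer.get_image(name): name is "side" or "top" or "wrist"; returns a dict with "color" (480x640x3 uint8, blue, green, red), "depth" (480x640 float32, mm along the optical axis (not along the pixel's ray), 0 where there is no reading), "fx", "fy", "cx", "cy" (pixels), "world_to_cam" (4x4, takes a point from world to camera coordinates). Camera axes: x right, y up, looking along -z (the intrinsics and any distortion apply to the point x, -y, -z); pixel columns grow to the right and rows downward; lengths in mm; the calibration is good to about 2 mm. A picture is of the moment at which its call begins.
- close_job(): hands the job in; it is judged then, once.
The state is a dict: "time": time; "qpos": joint angles; "joint_velocities": joint speeds; "tau": joint torques, N m; "tcp_pos": TCP position; "orientation": TCP orientation; "contact_force": force on the tool from outside, world axes, zero at the start; "ft_torque": the same for the moment, N m; "finger_gap": finger opening in mm; "grip_force": force on a finger pad.
Only numpy, scipy, OpenCV 4.12 (cv2) and the standard library are available. Lean on these libraries where they do the work, as an engineer would, in place of code of your own. Each camera call takes 0.05 s, during which the arm holds its last target. There are 200 camera calls.

TASK

On the desk mat, slide the four standing network modules as one closed row, without lifting, tipping or separating them, into the channel of the aluminium test dock and on until the dragging contact plate at its far end comes up hard against its hidden stop, which only feel will tell: lean on it there for a moment with about 18 N, never more than 25 N. Then slide the dock's steel gate fully across behind the last module, and leave the other things on the desk where they are.

Things in the scene. Friction and masses are not known exactly. Their poses are not given: they have to be found in the camera images.
- dock: Smooth aluminium test dock fixed to the desk, open above and without a floor: modules slide on the desk. Origin on the desk, mid-mouth of the channel; +y runs into the channel, +z up, +x to the side where the gate waits. Two walls 16 mm high, 8 thick, 66 apart, y = 0 to 134 mm; a grey block 46 mm high ends it. With the row home the last module's rear face is 1 to 15 mm inside the mouth.
- funnel (a point): Point on the desk in the middle of the funnel's wide end, 44 mm before the dock's mouth (dock y = -44 mm). Two flared guides, 16 mm high and 8 mm thick, narrow from an inner width of about 89 mm here to 63 mm at y = -13 mm. The gate's two guide rails, 10 mm high, run from dock x = 47 to 137 mm at y about -12 and 0 mm.
- contact: White contact plate across the far end of the channel, 52 mm wide (x), 10 mm thick (y), 2 to 36 mm high; origin on the desk under the middle of the face that meets module 1, +y into the channel. It slides in +y with a drag of about 4 N and stays where left, until a rigid hidden stop 6 to 18 mm beyond its start. Only the rise in force tells the stop; the row adds 2 to 6 N of sliding drag.
- contact_face (a point): Centre of that face of the contact plate, 19 mm above the desk, axes like the dock's. At the stop it is 105 to 119 mm into the channel, different each time.
- gate (a joint): Slide of the steel gate, m: 0 to 0.012 at the start (open, clear of the mouth), 0.080 fully shut. It moves towards the dock's -x, drags with about 2 N, stays where left. A bar 80 mm long, 6 mm thick, 1 to 15 mm high, centred on dock y = -6 mm; shut it spans x = -32 to +48 mm. It passes only once the last module is wholly inside the mouth.
- gate_knob (a point): Top centre of the gate's upright round post: 14 mm diameter, from 14 to 50 mm above the desk. In the dock's frame it is at y = -6 mm, and at x = 122 mm minus the gate's value (42 mm when shut).
- module1: Network module, a plain grey standing block with dark port openings in its top, 56 mm (x) by 26 mm (y) by 46 mm high, about 0.11 to 0.22 kg; origin at the centre of its underside, on the desk. First of the row, the one nearest the dock; the row stands before the dock's mouth with its y roughly along the dock's y, slightly out of line, gaps of 1 to 4 mm.
- module2: Network module, a plain grey standing block with dark port openings in its top, 56 mm (x) by 26 mm (y) by 46 mm high, about 0.11 to 0.22 kg; origin at the centre of its underside, on the desk. Number 2 of the row counted from the dock.
- module3: Network module, a plain grey standing block with dark port openings in its top, 56 mm (x) by 26 mm (y) by 46 mm high, about 0.11 to 0.22 kg; origin at the centre of its underside, on the desk. Number 3 of the row counted from the dock.
- module4: Network module, a plain grey standing block with dark port openings in its top, 56 mm (x) by 26 mm (y) by 46 mm high, about 0.11 to 0.22 kg; origin at the centre of its underside, on the desk. Last of the row, farthest from the dock: the row is pushed on its rear (-y) face.
- wrench: Flat steel wrench lying beside the row. Bystander; origin at the middle of its underside.
- dome_camera: White dome camera, 60 mm diameter, 34 mm high, beside the row. Bystander; origin under its centre.
- adapter: White power adapter 34 x 62 x 28 mm beside the dock. Bystander; origin under its centre.
- tape_roll: Roll of clear tape, 90 mm diameter, 22 mm high. Bystander; origin under its centre.
- phone: Silver phone lying flat, 150 x 72 x 9 mm. Bystander; origin under its centre.
Things that resemble listed ones, but are neither listed nor needed, are in the scene too. What is shaped like the module2 but green or yellow is not meant.

How it is judged (in metres and radians):
On the way:
1. the row is leaned on: all four modules in the channel, tight together and against the contact plate, which is pressed on its stop with more than 8 N, gate still open (y of module1 in the frame of contact_face above -0.0155 m and y of module2 in the frame of contact_face above -0.0415 m and y of module3 in the frame of contact_face above -0.0675 m and y of module4 in the frame of contact_face above -0.0935 m and y of module4 in the frame of dock above 0.0105 m and angle between each of module1, module2, module3, module4's own z axis and vertical below 0.08 rad and height (world z) of each of module1, module2, module3, module4 below 0.004 m and x of module1 in the frame of dock between -0.008 and 0.008 m and x of module2 in the frame of dock between -0.008 and 0.008 m and x of module3 in the frame of dock between -0.008 and 0.008 m and x of module4 in the frame of dock between -0.008 and 0.008 m and value of joint gate below 0.03 m and contact force between module1 and contact above 8 N), for 0.2 s.
At the end, for the whole second after the job is handed in: Modules standing upright on the desk in the channel, the row tight against the contact plate to within 2.5 mm, the last module wholly inside the mouth (to 2.5 mm), at rest, and the gate slid shut to within 3.5 mm of its end (y of module1 in the frame of contact_face above -0.0155 m and y of module2 in the frame of contact_face above -0.0415 m and y of module3 in the frame of contact_face above -0.0675 m and y of module4 in the frame of contact_face above -0.0935 m and y of module4 in the frame of dock above 0.0105 m and angle between each of module1, module2, module3, module4's own z axis and vertical below 0.08 rad and height (world z) of each of module1, module2, module3, module4 below 0.004 m and x of module1 in the frame of dock between -0.008 and 0.008 m and x of module2 in the frame of dock between -0.008 and 0.008 m and x of module3 in the frame of dock between -0.008 and 0.008 m and x of module4 in the frame of dock between -0.008 and 0.008 m and value of joint gate above 0.0765 m and linear speed of each of module1, module2, module3, module4 below 0.01 m/s); the robot touches nothing.
It fails at once if a module or the contact plate is pressed with more than 28 N (contact force between any of the fingers, the arm and module1 above 28 N or contact force between any of the fingers, the arm and module2 above 28 N or contact force between any of the fingers, the arm and module3 above 28 N or contact force between any of the fingers, the arm and module4 above 28 N or contact force between module1 and contact above 28 N).
It fails at once if a module is lifted more than 8 mm or tipped more than 0.3 rad (height (world z) of any of module1, module2, module3, module4 above 0.008 m or angle between any of module1, module2, module3, module4's own z axis and vertical above 0.3 rad).
It fails at once if the row comes apart: neighbouring modules more than 38 mm between centres (they are 26 mm thick) (horizontal distance between module1 and module2 above 0.038 m or horizontal distance between module2 and module3 above 0.038 m or horizontal distance between module3 and module4 above 0.038 m).
It fails at once if another thing on the desk is moved by more than 20 mm (distance of any of wrench, dome_camera, adapter, tape_roll, phone from where it was at the start of the episode above 0.02 m).
It also fails if it takes over 72 s, if anything falls off the work surface, if the arm or the gripper's body presses on something with over 40 N, if the wrist force passes 120 N, or if a joint passes its speed limit or range.

## Working session

There is one attempt and no reset: what is moved stays moved. The work goes in short steps, Python scripts to look and compute and a tool call to move; the robot and the scene stay as the last step left them, time stands still between calls to the robot, and variables do not carry over. Pictures are saved under pics/ and viewed, at most 10 in all, crops included, and the job is handed in when it is done.

Besides the shell and the picture viewer there is one more tool, called after "Call:" by a JSON object that holds its "op" and its "data". arm_command: Moves the arm, as the interface text tells. Its arguments: {"type":"object","properties":{"xyz":{"type":"array"},"turn":{"type":"array"},"fingers":{"type":"array"}},"required":["xyz","turn","fingers"]}

```bash
ls; mkdir -p pics
cat > h.py <<'E'
import numpy as np, cv2, pickle
from cell import telemetry, viewer, close_job, r
def shot(n,f):
    d=viewer.get_image(n); cv2.imwrite(f'pics/{f}.png',d['color']); pickle.dump(d,open(f'pics/{f}.pkl','wb')); return d
def load(f): return pickle.load(open(f'pics/{f}.pkl','rb'))
def cast(d,u,v,z=None):
    """pixel -> world; on plane z (mm) if given, else by depth"""
    T=np.linalg.inv(d['world_to_cam']); ray=np.array([(u-d['cx'])/d['fx'],-(v-d['cy'])/d['fy'],-1.])
    o=T[:3,3]; w=T[:3,:3]@ray
    t=(z-o[2])/w[2] if z is not None else d['depth'][int(v),int(u)]
    return o+t*w
E
python3 - <<'E'
from h import *
for n in ('top','side'):
    d=shot(n,n+'0'); print(n,d['fx'],d['cx'],d['cy'],[k for k in d],np.linalg.inv(d['world_to_cam'])[:3,3])
print(telemetry.get_obs())
E
```

```text
pics
top 546.1329004364137 316.2747437264187 240.20993530309556 ['color', 'depth', 'fx', 'fy', 'cx', 'cy', 'world_to_cam'] [ 479.27747218   25.36777431 1114.25883025]
side 609.394948592588 325.1250776016982 246.68921462678975 ['color', 'depth', 'fx', 'fy', 'cx', 'cy', 'world_to_cam'] [-130.42121701 -699.62492867  836.77002017]
{'time': 0.1, 'qpos': array([9.11252453e-01, 1.04626863e-01, 9.65558482e-02, 1.56392850e+00,
       6.04082888e-05, 1.35311284e+00]), 'joint_velocities': array([ 0.00113938, -0.00076005,  0.00162765,  0.00313217, -0.00058386,
       -0.00067399]), 'tau': array([ 6.16526129e-03, -5.58209574e+01,  5.04718745e+01,  1.31028163e-02,
       -2.75435832e-04,  1.51834394e-05]), 'tcp_pos': array([256.36371832, 542.16351691, 249.61238494]), 'orientation': array([-3.14043091e+00, -3.18832811e-04,  2.69973204e+00]), 'contact_force': array([0.79548575, 0.12056322, 0.80340318]), 'ft_torque': array([-0.01402446,  0.02707504,  0.07063289]), 'grip_force': 0.0, 'finger_gap': 85.64284594112314}
```

View pics/top0.png

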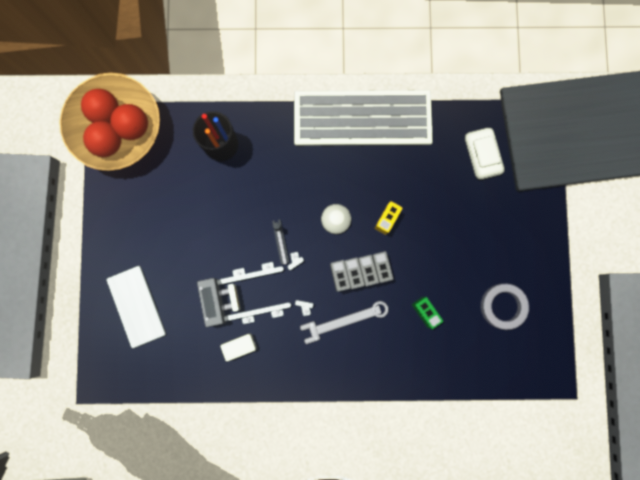

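View pics/side0.png

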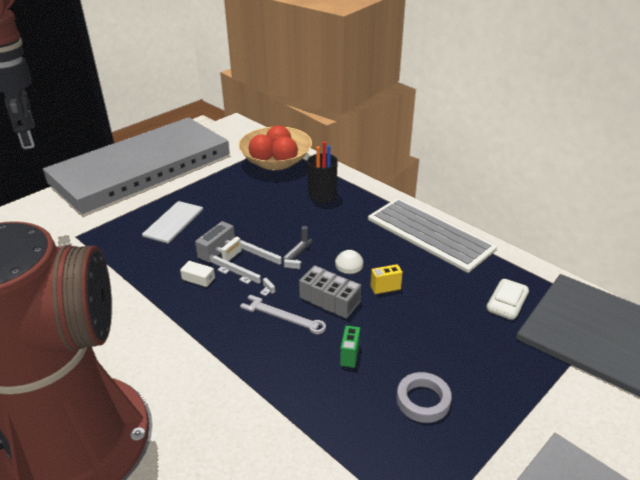

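Top view: the grey row of four stands at about (341,276), (355,273), (369,270), (383,267). Its look-alikes are the yellow block (389,218) and the green block (429,313), both excluded by colour. The dock has its block at (210,303), its white plate at (233,298) and its mouth near (288,288), with the gate and knob at (279,240). Next I'll check these in a close crop.

Run:
```python
from h import *
d=load('top0'); c=d['color'][210:350,195:405]
cv2.imwrite('pics/c1.png',cv2.resize(c,(798,532),interpolation=cv2.INTER_CUBIC))
for u,v in [(0,0),(320,240)]: print(cast(d,u,v,0))
```

```text
[1114.12786176  691.77109853    0.        ]
[592.61340583  11.43536254   0.        ]
```

View pics/c1.png

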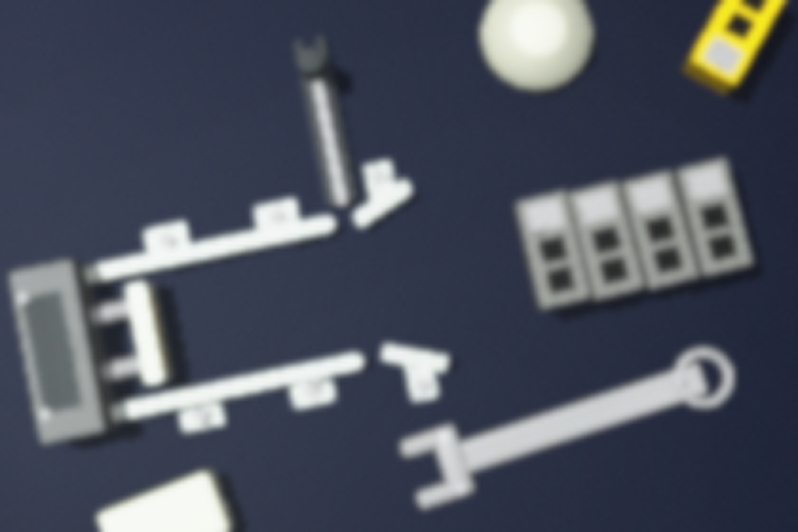

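```bash
cat >> h.py <<'E'
def pix(p,d):
    q=d['world_to_cam']@np.append(p,1); return d['cx']+d['fx']*q[0]/-q[2], d['cy']-d['fy']*q[1]/-q[2]
E
python3 - <<'E'
from h import *
d=load('top0')
P=dict(wUm=(334,224,16),wLm=(362,360,16),wUe=(100,270,16),wLe=(128,408,16),knob=(311,50,50),gateEnd=(342,204,15),
 m1a=(517,200,46),m1b=(543,308,46),m4a=(727,158,46),m4b=(753,266,46),plateA=(146,283,36),plateB=(166,381,36),fU=(410,186,16),fL=(447,360,16))
W={k:cast(d,195+a/3.8,210+b/3.8,z) for k,(a,b,z) in P.items()}
for k,v in W.items(): print(k,v.round(1))
ay=(W['wUe']-W['wUm']+W['wLe']-W['wLm'])[:2]; ay/=np.linalg.norm(ay); print('yaw of dock y',np.arctan2(ay[1],ay[0]))
ax=np.array([ay[1],-ay[0]]); o=(W['wUm']+W['wLm'])[:2]/2
print('o',o,'width',np.linalg.norm(W['wUm']-W['wLm']))
for k,v in W.items(): print(k,'dock x,y',((v[:2]-o)@ax).round(1),((v[:2]-o)@ay).round(1))
# depth check
for u,v in [(343,275),(383,267),(277,223),(233,298)]: print(cast(d,u,v).round(1))
E
```

```text
wUm [533.1  86.7  16. ]
wLm [461.5  72.2  16. ]
wUe [509.8 210.2  16. ]
wLe [437.5 194.8  16. ]
knob [621.4  96.5  50. ]
gateEnd [543.7  82.5  15. ]
m1a [543.2  -9.2  46. ]
m1b [487.7 -22.   46. ]
m4a [ 564.1 -118.    46. ]
m4b [ 508.3 -130.2   46. ]
plateA [502.3 183.   36. ]
plateB [451.9 172.3  36. ]
fU [552.9  46.4  16. ]
fL [461.1  27.5  16. ]
yaw of dock y 1.7605294800342186
o [497.28686776  79.4479829 ] width 73.03919267127984
wUm dock x,y 36.5 0.4
wLm dock x,y -36.5 -0.4
wUe dock x,y 36.9 126.0
wLe dock x,y -36.9 124.6
knob dock x,y 125.1 -6.6
gateEnd dock x,y 46.1 -5.7
m1a dock x,y 28.4 -95.8
m1b dock x,y -28.5 -97.8
m4a dock x,y 28.4 -206.5
m4b dock x,y -28.7 -207.9
plateA dock x,y 24.5 100.7
plateB dock x,y -27.1 99.7
fU dock x,y 48.4 -42.9
fL dock x,y -45.3 -44.2
[519.  -32.6  41.2]
[ 534.  -111.1   44.2]
[621.6  96.2  50.7]
[475.9 183.6  36.2]
```

Everything agrees with the dock frame. The origin is about (497.3, 79.4), +y heads at 1.7605 rad, the row is centred with its rear face near y = -207, and the gate is near 0. I'll go behind the row, turned so that tool x = dock +y and tool y = dock +x, with the fingers part open as a two-point pusher.

Call:
{"op": "arm_command", "data": {"xyz": [[-56.0, -51.3, 0], [-56.0, -51.3, 0], [-56.0, -51.3, 0], [-56.0, -51.3, 0], [-56.0, -51.3, 0], [-56.0, -51.3, 0], [-56.0, -51.3, 0], [-56.0, -51.3, 0], [-56.0, -51.3, 0], [-56.0, -51.3, 0]], "turn": [[0, 0, 53.8], [0, 0, 53.8], [0, 0, 53.8], [0, 0, 53.8], [0, 0, 53.8], [0, 0, 53.8], [0, 0, 53.8], [0, 0, 53.8], [0, 0, 53.8], [0, 0, 53.8]], "fingers": [-0.44, -0.44, -0.44, -0.44, -0.44, -0.44, -0.44, -0.44, -0.44, -0.44]}}

```text
time: 1.35
tcp_pos: [493.0, -38.4, 250.2]
orientation: [3.141, -0.0, 1.76]
contact_force: [1.7, 0.5, 0.4]
finger_gap: 24.0
grip_force: 0.0
```

Call:
{"op": "arm_command", "data": {"xyz": [[-13, 2.6, 0], [-13, 2.6, 0], [-13, 2.6, 0], [-13, 2.6, 5], [-13, 2.6, 10], [-13, 2.6, 10], [-13, 2.6, 10]], "turn": [[0, 0, 0], [0, 0, 0], [0, 0, 0], [0, 0, 0], [0, 0, 0], [0, 0, 0], [0, 0, 0]], "fingers": [-0.44, -0.44, -0.44, -0.44, -0.44, -0.44, -0.44]}}

```text
time: 2.22
tcp_pos: [543.3, -158.8, 152.5]
orientation: [3.14, 0.001, 1.761]
contact_force: [0.3, -0.0, 0.7]
finger_gap: 24.0
grip_force: 0.0
```

```bash
cat >> h.py <<'E'
O=np.array([497.3,79.4]); YAW=1.7605
AY=np.array([np.cos(YAW),np.sin(YAW)]); AX=np.array([AY[1],-AY[0]])
def dk(p): p=np.asarray(p)[:2]-O; return (p@AX).round(1),(p@AY).round(1)
E
python3 - <<'E'
from h import *
s=telemetry.get_obs(); print(s['tcp_pos'],dk(s['tcp_pos']),s['orientation'],s['contact_force'],r.tip_extent)
d=shot('side','side1'); cv2.imwrite('pics/c2.png',cv2.resize(d['color'][200:360,200:440],(780,520),interpolation=cv2.INTER_CUBIC))
E
```

```text
[ 543.3108317  -158.84694916  152.47296637] (np.float64(0.3), np.float64(-242.6)) [3.14006730e+00 1.08257963e-03 1.76136699e+00] [ 0.33173373 -0.01441695  0.68160567] 19.0
```

View pics/c2.png

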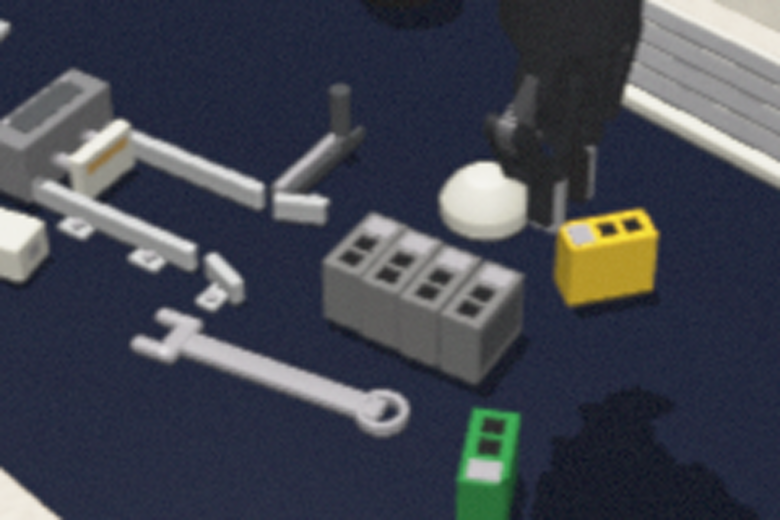

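The side view shows the row clear at crop (420,290), with the fingers above and behind it and the yellow block (605,255) off to one side. I'll lower the fingers.

Call:
{"op": "arm_command", "data": {"xyz": [[0, 0, 5], [0, 0, 10], [0, 0, 12.1], [0, 0, 12.1], [0.8, 0, 12.1], [1.4, 0, 12.1], [1.4, 0, 12.1]], "turn": [[0, 0, 0], [0, 0, 0], [0, 0, 0], [0, 0, 0], [0, 0, 0], [0, 0, 0], [0, 0, 0]], "fingers": [-0.44, -0.44, -0.44, -0.44, -0.44, -0.44, -0.44]}}

```text
time: 3.15
tcp_pos: [540.6, -144.9, 30.4]
orientation: [3.14, 0.001, 1.762]
contact_force: [-0.3, 0.3, -1.5]
finger_gap: 23.8
grip_force: 0.0
```

Call:
{"op": "arm_command", "data": {"xyz": [[0.2, 0, 0], [0.4, 0, 0], [0.6, 0, 0], [0.8, 0, 0], [1.0, 0, 0], [1.2, 0, 0], [1.4, 0, 0], [1.6, 0, 0], [1.8, 0, 0], [2.0, 0, 0]], "turn": [[0, 0, 0], [0, 0, 0], [0, 0, 0], [0, 0, 0], [0, 0, 0], [0, 0, 0], [0, 0, 0], [0, 0, 0], [0, 0, 0], [0, 0, 0]], "fingers": [-0.44, -0.44, -0.44, -0.44, -0.44, -0.44, -0.44, -0.44, -0.44, -0.44]}}

```text
time: 4.4
tcp_pos: [536.4, -125.9, 29.4]
orientation: [3.142, 0.001, 1.761]
contact_force: [-0.6, -4.1, -1.1]
finger_gap: 23.9
grip_force: 2.1
```

Call:
{"op": "arm_command", "data": {"xyz": [[0.3, 0, 0], [0.6, 0, 0], [0.9, 0, 0], [1.2, 0, 0], [1.6, 0, 0], [2.0, 0, 0], [2.4, 0, 0], [2.8, 0, 0], [3.2, 0, 0], [3.6, 0, 0]], "turn": [[0, 0, 0], [0, 0, 0], [0, 0, 0], [0, 0, 0], [0, 0, 0], [0, 0, 0], [0, 0, 0], [0, 0, 0], [0, 0, 0], [0, 0, 0]], "fingers": [-0.44, -0.44, -0.44, -0.44, -0.44, -0.44, -0.44, -0.44, -0.44, -0.44]}}

```text
time: 5.65
tcp_pos: [529.5, -90.0, 29.4]
orientation: [3.141, 0.0, 1.761]
contact_force: [0.6, -4.9, -0.4]
finger_gap: 23.9
grip_force: 2.3
```

Run:
```python
from h import *
s=telemetry.get_obs(); print(s['tcp_pos'],dk(s['tcp_pos']),s['contact_force'])
d=shot('top','top1'); cv2.imwrite('pics/c3.png',cv2.resize(d['color'][210:350,195:405],(798,532),interpolation=cv2.INTER_CUBIC))
```

```text
[529.51644082 -90.0404207   29.36065077] (np.float64(-0.3), np.float64(-172.5)) [ 0.56172897 -4.91238969 -0.36814511]
```

View pics/c3.png

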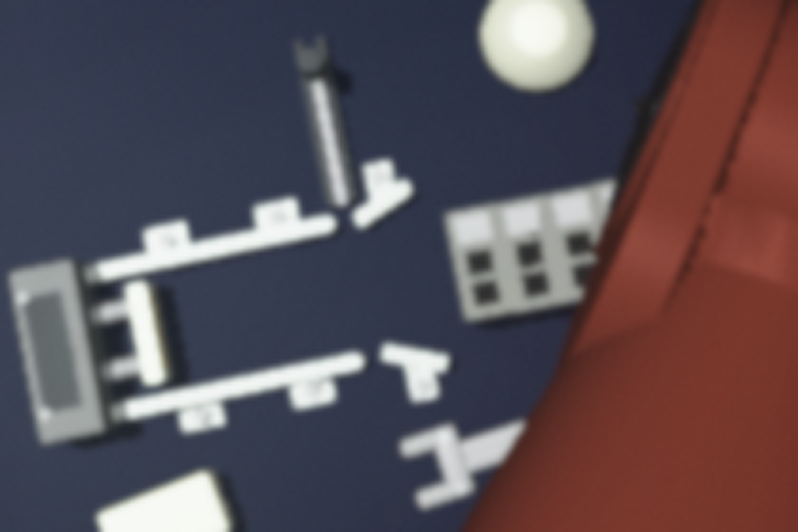

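The row is closed. Module 1's front edge runs from crop (445,213) to (466,321), heading for the middle of the funnel. Next is a check of its lateral position.

Run:
```python
from h import *
d=load('top1')
for a,b in [(445,213),(466,321),(616,180)]: print(dk(cast(d,195+a/3.8,210+b/3.8,46)))
```

```text
(np.float64(29.1), np.float64(-58.0))
(np.float64(-27.3), np.float64(-57.7))
(np.float64(28.5), np.float64(-147.9))
```

Call:
{"op": "arm_command", "data": {"xyz": [[0.4, 0, 0], [0.8, 0, 0], [1.2, 0, 0], [1.6, 0, 0], [2.0, 0, 0], [2.4, 0, 0], [2.8, 0, 0], [3.2, 0, 0], [3.5, 0, 0], [3.8, 0, 0]], "turn": [[0, 0, 0], [0, 0, 0], [0, 0, 0], [0, 0, 0], [0, 0, 0], [0, 0, 0], [0, 0, 0], [0, 0, 0], [0, 0, 0], [0, 0, 0]], "fingers": [-0.44, -0.44, -0.44, -0.44, -0.44, -0.44, -0.44, -0.44, -0.44, -0.44]}}

```text
time: 6.95
tcp_pos: [522.4, -52.8, 29.3]
orientation: [3.141, 0.0, 1.761]
contact_force: [0.3, -3.7, -0.9]
finger_gap: 24.2
grip_force: 2.4
```

Centred to within 1 mm. The entry is next.

Call:
{"op": "arm_command", "data": {"xyz": [[0.3, 0, 0], [0.6, 0, 0], [0.9, 0, 0], [1.2, 0, 0], [1.5, 0, 0], [1.8, 0, 0], [2.1, 0, 0], [2.4, 0, 0], [2.7, 0, 0], [3.0, 0, 0]], "turn": [[0, 0, 0], [0, 0, 0], [0, 0, 0], [0, 0, 0], [0, 0, 0], [0, 0, 0], [0, 0, 0], [0, 0, 0], [0, 0, 0], [0, 0, 0]], "fingers": [-0.44, -0.44, -0.44, -0.44, -0.44, -0.44, -0.44, -0.44, -0.44, -0.44]}}

```text
time: 8.2
tcp_pos: [516.6, -23.3, 29.3]
orientation: [3.142, -0.0, 1.761]
contact_force: [0.5, -4.2, 0.6]
finger_gap: 24.1
grip_force: 2.5
```

Call:
{"op": "arm_command", "data": {"xyz": [[0.3, 0, 0], [0.6, 0, 0], [0.9, 0, 0], [1.2, 0, 0], [1.5, 0, 0], [1.8, 0, 0], [2.1, 0, 0], [2.4, 0, 0], [2.7, 0, 0], [3.0, 0, 0]], "turn": [[0, 0, 0], [0, 0, 0], [0, 0, 0], [0, 0, 0], [0, 0, 0], [0, 0, 0], [0, 0, 0], [0, 0, 0], [0, 0, 0], [0, 0, 0]], "fingers": [-0.44, -0.44, -0.44, -0.44, -0.44, -0.44, -0.44, -0.44, -0.44, -0.44]}}

```text
time: 9.45
tcp_pos: [510.9, 6.1, 29.3]
orientation: [-3.142, 0.0, 1.761]
contact_force: [1.0, -5.1, -0.6]
finger_gap: 23.6
grip_force: 2.5
```

Call:
{"op": "arm_command", "data": {"xyz": [[0.4, 0, 0], [0.8, 0, 0], [1.2, 0, 0], [1.6, 0, 0], [2.0, 0, 0], [2.4, 0, 0], [2.8, 0, 0], [3.2, 0, 0], [3.6, 0, 0], [4.0, 0, 0]], "turn": [[0, 0, 0], [0, 0, 0], [0, 0, 0], [0, 0, 0], [0, 0, 0], [0, 0, 0], [0, 0, 0], [0, 0, 0], [0, 0, 0], [0, 0, 0]], "fingers": [-0.44, -0.44, -0.44, -0.44, -0.44, -0.44, -0.44, -0.44, -0.44, -0.44]}}

```text
time: 10.7
tcp_pos: [503.3, 45.4, 29.3]
orientation: [-3.141, 0.0, 1.761]
contact_force: [0.1, -4.3, 1.0]
finger_gap: 23.9
grip_force: 2.6
```

Run:
```python
from h import *
s=telemetry.get_obs(); print(s['tcp_pos'],dk(s['tcp_pos']),s['contact_force'])
d=shot('top','top2'); cv2.imwrite('pics/c4.png',cv2.resize(d['color'][210:350,195:405],(798,532),interpolation=cv2.INTER_CUBIC))
```

```text
[503.31944628  45.42204693  29.30731388] (np.float64(-0.5), np.float64(-34.5)) [ 0.05817114 -4.34994782  1.0481158 ]
```

View pics/c4.png

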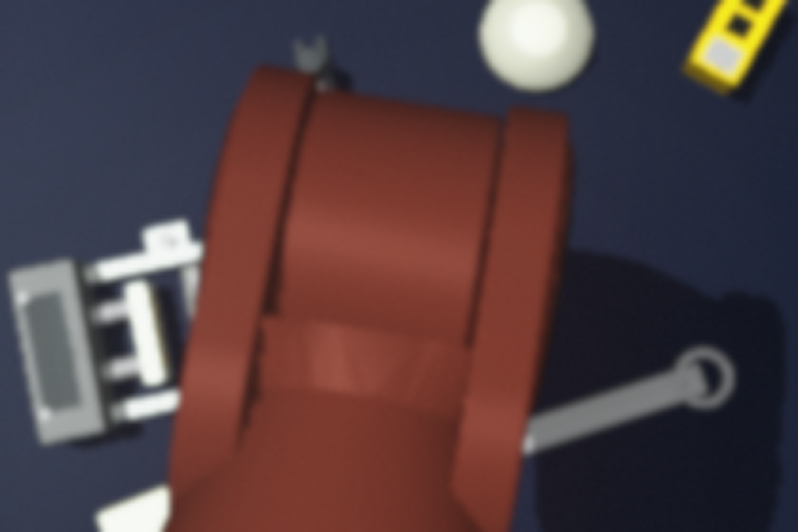

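Module 1's front is at about dock y = 80, near crop (186,290), with the plate close ahead at (150,335). I'll approach the plate slowly.

Call:
{"op": "arm_command", "data": {"xyz": [[0.15, 0, 0], [0.3, 0, 0], [0.45, 0, 0], [0.6, 0, 0], [0.75, 0, 0], [0.9, 0, 0], [1.0, 0, 0], [1.1, 0, 0]], "turn": [[0, 0, 0], [0, 0, 0], [0, 0, 0], [0, 0, 0], [0, 0, 0], [0, 0, 0], [0, 0, 0], [0, 0, 0]], "fingers": [-0.44, -0.44, -0.44, -0.44, -0.44, -0.44, -0.44, -0.44]}}

```text
time: 11.75
tcp_pos: [501.3, 56.0, 29.3]
orientation: [-3.141, 0.0, 1.761]
contact_force: [1.7, -5.3, 0.6]
finger_gap: 23.8
grip_force: 2.6
```

Call:
{"op": "arm_command", "data": {"xyz": [[0.1, 0, 0], [0.2, 0, 0], [0.3, 0, 0]], "turn": [[0, 0, 0], [0, 0, 0], [0, 0, 0]], "fingers": [-0.44, -0.44, -0.44]}}

```text
time: 12.12
tcp_pos: [500.7, 58.9, 29.3]
orientation: [-3.141, 0.0, 1.761]
contact_force: [0.8, -4.0, 0.1]
finger_gap: 23.5
grip_force: 2.6
```

Call:
{"op": "arm_command", "data": {"xyz": [[0.1, 0, 0], [0.2, 0, 0], [0.3, 0, 0]], "turn": [[0, 0, 0], [0, 0, 0], [0, 0, 0]], "fingers": [-0.44, -0.44, -0.44]}}

```text
time: 12.5
tcp_pos: [500.2, 61.9, 29.3]
orientation: [-3.141, 0.0, 1.761]
contact_force: [1.4, -5.9, 0.2]
finger_gap: 23.5
grip_force: 2.6
```

Call:
{"op": "arm_command", "data": {"xyz": [[0.1, 0, 0], [0.2, 0, 0]], "turn": [[0, 0, 0], [0, 0, 0]], "fingers": [-0.44, -0.44]}}

```text
time: 12.75
tcp_pos: [499.8, 63.8, 29.3]
orientation: [-3.141, 0.0, 1.761]
contact_force: [1.9, -5.3, 0.7]
finger_gap: 23.9
grip_force: 2.6
```

Call:
{"op": "arm_command", "data": {"xyz": [[0.1, 0, 0], [0.2, 0, 0]], "turn": [[0, 0, 0], [0, 0, 0]], "fingers": [-0.44, -0.44]}}

```text
time: 13.0
tcp_pos: [499.5, 65.6, 29.3]
orientation: [-3.141, 0.001, 1.761]
contact_force: [2.4, -7.8, -0.6]
finger_gap: 23.7
grip_force: 4.3
```

The plate is met at about y = 100. The stop is at least 6 mm further on.

Call:
{"op": "arm_command", "data": {"xyz": [[0.1, 0, 0], [0.2, 0, 0], [0.3, 0, 0]], "turn": [[0, 0, 0], [0, 0, 0], [0, 0, 0]], "fingers": [-0.44, -0.44, -0.44]}}

```text
time: 13.38
tcp_pos: [499.0, 68.1, 29.3]
orientation: [-3.142, 0.001, 1.76]
contact_force: [1.8, -9.3, 0.0]
finger_gap: 23.8
grip_force: 4.4
```

Call:
{"op": "arm_command", "data": {"xyz": [[0.05, 0, 0], [0.1, 0, 0]], "turn": [[0, 0, 0], [0, 0, 0]], "fingers": [-0.44, -0.44]}}

```text
time: 13.62
tcp_pos: [498.8, 69.1, 29.3]
orientation: [-3.141, 0.001, 1.76]
contact_force: [1.8, -8.5, -0.1]
finger_gap: 23.7
grip_force: 4.4
```

Call:
{"op": "arm_command", "data": {"xyz": [[0.04, 0, 0], [0.08, 0, 0]], "turn": [[0, 0, 0], [0, 0, 0]], "fingers": [-0.44, -0.44]}}

```text
time: 13.88
tcp_pos: [498.7, 69.9, 29.3]
orientation: [-3.141, 0.001, 1.76]
contact_force: [0.6, -8.7, -0.2]
finger_gap: 23.9
grip_force: 4.4
```

Call:
{"op": "arm_command", "data": {"xyz": [[0.04, 0, 0], [0.08, 0, 0]], "turn": [[0, 0, 0], [0, 0, 0]], "fingers": [-0.44, -0.44]}}

```text
time: 14.12
tcp_pos: [498.5, 70.6, 29.3]
orientation: [-3.141, 0.001, 1.76]
contact_force: [1.7, -8.4, -0.3]
finger_gap: 24.0
grip_force: 4.4
```

Call:
{"op": "arm_command", "data": {"xyz": [[0.04, 0, 0], [0.08, 0, 0]], "turn": [[0, 0, 0], [0, 0, 0]], "fingers": [-0.44, -0.44]}}

```text
time: 14.38
tcp_pos: [498.4, 71.4, 29.3]
orientation: [-3.141, 0.001, 1.76]
contact_force: [1.8, -9.3, 0.3]
finger_gap: 23.7
grip_force: 4.4
```

Call:
{"op": "arm_command", "data": {"xyz": [[0.04, 0, 0], [0.08, 0, 0]], "turn": [[0, 0, 0], [0, 0, 0]], "fingers": [-0.44, -0.44]}}

```text
time: 14.62
tcp_pos: [498.2, 72.2, 29.3]
orientation: [-3.141, 0.001, 1.76]
contact_force: [0.4, -7.9, -0.1]
finger_gap: 24.0
grip_force: 4.4
```

Call:
{"op": "arm_command", "data": {"xyz": [[0.04, 0, 0], [0.08, 0, 0]], "turn": [[0, 0, 0], [0, 0, 0]], "fingers": [-0.44, -0.44]}}

```text
time: 14.88
tcp_pos: [498.1, 73.0, 29.3]
orientation: [-3.141, 0.001, 1.76]
contact_force: [2.0, -8.9, -0.0]
finger_gap: 23.9
grip_force: 4.4
```

Call:
{"op": "arm_command", "data": {"xyz": [[0.04, 0, 0], [0.08, 0, 0]], "turn": [[0, 0, 0], [0, 0, 0]], "fingers": [-0.44, -0.44]}}

```text
time: 15.12
tcp_pos: [498.1, 73.3, 29.4]
orientation: [-3.141, 0.003, 1.76]
contact_force: [1.9, -12.3, -1.9]
finger_gap: 24.0
grip_force: 6.5
```

The stop is felt. I'll lean on it in small steps.

Call:
{"op": "arm_command", "data": {"xyz": [[0.03, 0, 0], [0.05, 0, 0]], "turn": [[0, 0, 0], [0, 0, 0]], "fingers": [-0.44, -0.44]}}

```text
time: 15.38
tcp_pos: [498.2, 73.3, 29.5]
orientation: [-3.142, 0.004, 1.76]
contact_force: [2.8, -14.8, 0.4]
finger_gap: 23.6
grip_force: 7.4
```

Call:
{"op": "arm_command", "data": {"xyz": [[0.03, 0, 0], [0.05, 0, 0], [0.05, 0, 0]], "turn": [[0, 0, 0], [0, 0, 0], [0, 0, 0]], "fingers": [-0.44, -0.44, -0.44]}}

```text
time: 15.75
tcp_pos: [498.3, 73.4, 29.6]
orientation: [3.141, 0.004, 1.76]
contact_force: [2.9, -15.6, -0.2]
finger_gap: 23.9
grip_force: 8.3
```

Call:
{"op": "arm_command", "data": {"xyz": [[0.03, 0, 0], [0.05, 0, 0], [0.05, 0, 0], [0.05, 0, 0]], "turn": [[0, 0, 0], [0, 0, 0], [0, 0, 0], [0, 0, 0]], "fingers": [-0.44, -0.44, -0.44, -0.44]}}

```text
time: 16.25
tcp_pos: [498.3, 73.5, 29.6]
orientation: [3.141, 0.005, 1.759]
contact_force: [3.0, -18.5, -0.2]
finger_gap: 24.0
grip_force: 9.5
```

It reads 18.7 N on the stop. I'll hold there, then ease off backwards.

Call:
{"op": "arm_command", "data": {"xyz": [[0, 0, 0], [0, 0, 0], [0, 0, 0], [0, 0, 0], [-0.1, 0, 0], [-0.25, 0, 0], [-0.5, 0, 0], [-1.5, 0, 0], [-3.0, 0, 0], [-4.0, 0, 0]], "turn": [[0, 0, 0], [0, 0, 0], [0, 0, 0], [0, 0, 0], [0, 0, 0], [0, 0, 0], [0, 0, 0], [0, 0, 0], [0, 0, 0], [0, 0, 0]], "fingers": [-0.44, -0.44, -0.44, -0.44, -0.44, -0.44, -0.44, -0.44, -0.44, -0.44]}}

```text
time: 17.5
tcp_pos: [505.3, 35.6, 29.3]
orientation: [3.142, -0.0, 1.76]
contact_force: [0.3, -0.8, 0.3]
finger_gap: 24.1
grip_force: 0.0
```

Run:
```python
from h import *
s=telemetry.get_obs(); print(s['tcp_pos'],dk(s['tcp_pos']),s['contact_force'])
d=shot('side','side2'); a=cv2.resize(d['color'][200:340,190:400],(798,532),interpolation=cv2.INTER_CUBIC); cv2.imwrite('pics/c5.png',a)
```

```text
[505.26683329  35.61187679  29.29766714] (np.float64(-0.4), np.float64(-44.5)) [ 0.34691582 -0.82285978  0.26510453]
```

View pics/c5.png

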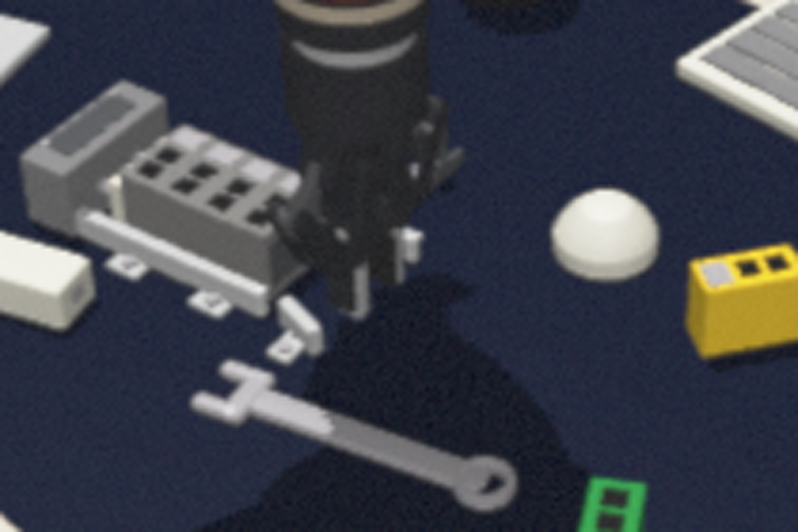

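The row is in the channel, tight and upright, with its rear at about y = +5. Next I'll shut the fingers and go to the outer side of the gate knob.

Call:
{"op": "arm_command", "data": {"xyz": [[0, 0, -5], [0, 0, -10], [3.8, 4, -10], [3.8, 10, -10], [3.8, 16, -10], [3.8, 16, -10], [3.8, 16, -5], [3.8, 16, -1.3], [3.8, 16, -1.3], [3.8, 16, -1.3]], "turn": [[0, 0, 0], [0, 0, 0], [0, 0, 0], [0, 0, 0], [0, 0, 0], [0, 0, 0], [0, 0, 0], [0, 0, 0], [0, 0, 0], [0, 0, 0]], "fingers": [-1, -1, -1, -1, -1, -1, -1, -1, -1, -1]}}

```text
time: 18.8
tcp_pos: [655.7, 104.0, 44.6]
orientation: [3.139, 0.0, 1.761]
contact_force: [0.6, 0.0, 0.1]
finger_gap: -0.3
grip_force: 0.0
```

Run:
```python
from h import *
s=telemetry.get_obs(); print(s['tcp_pos'],dk(s['tcp_pos']),s['contact_force'],s['finger_gap'])
d=shot('side','side3'); a=cv2.resize(d['color'][170:310,190:400],(798,532),interpolation=cv2.INTER_CUBIC); cv2.imwrite('pics/c6.png',a)
```

```text
[655.71004149 104.02378106  44.56818774] (np.float64(160.2), np.float64(-5.7)) [0.58133451 0.0433377  0.07615451] -0.31758380970060196
```

View pics/c6.png

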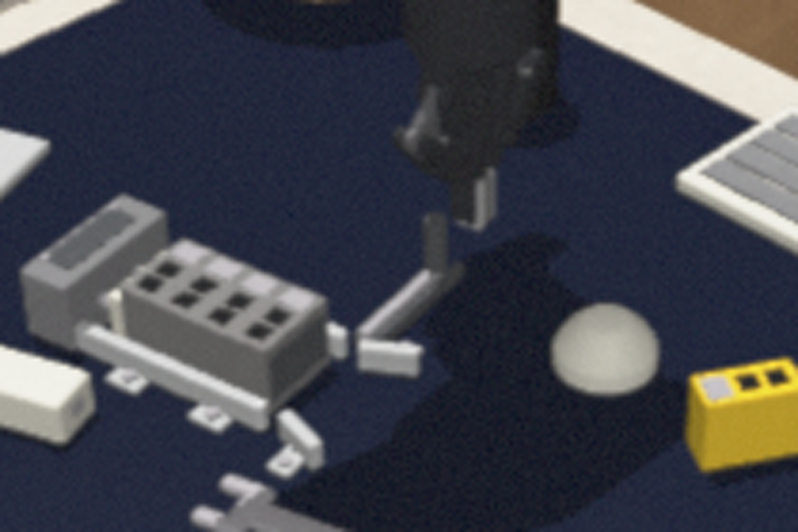

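Row intact, knob at crop (434,230), shut fingers just beyond it at (475,200). I'll push the gate along -x.

Call:
{"op": "arm_command", "data": {"xyz": [[0, -0.4, 0], [0, -0.8, 0], [0, -1.2, 0], [0, -1.6, 0], [0, -2.0, 0], [0, -2.5, 0], [0, -3.0, 0], [0, -3.5, 0], [0, -4.0, 0], [0, -4.5, 0]], "turn": [[0, 0, 0], [0, 0, 0], [0, 0, 0], [0, 0, 0], [0, 0, 0], [0, 0, 0], [0, 0, 0], [0, 0, 0], [0, 0, 0], [0, 0, 0]], "fingers": [-1, -1, -1, -1, -1, -1, -1, -1, -1, -1]}}

```text
time: 20.1
tcp_pos: [610.6, 95.5, 42.4]
orientation: [3.141, 0.0, 1.761]
contact_force: [2.2, -1.6, -0.3]
finger_gap: -0.2
grip_force: 1.1
```

Call:
{"op": "arm_command", "data": {"xyz": [[0, -0.4, 0], [0, -0.8, 0], [0, -1.2, 0], [0, -1.6, 0], [0, -2.0, 0], [0, -2.4, 0], [0, -2.8, 0], [0, -3.2, 0], [0, -3.5, 0], [0, -3.8, 0]], "turn": [[0, 0, 0], [0, 0, 0], [0, 0, 0], [0, 0, 0], [0, 0, 0], [0, 0, 0], [0, 0, 0], [0, 0, 0], [0, 0, 0], [0, 0, 0]], "fingers": [-1, -1, -1, -1, -1, -1, -1, -1, -1, -1]}}

```text
time: 21.35
tcp_pos: [573.4, 88.5, 42.3]
orientation: [3.141, -0.0, 1.761]
contact_force: [2.0, -0.9, 0.7]
finger_gap: -0.2
grip_force: 1.1
```

Call:
{"op": "arm_command", "data": {"xyz": [[0, -0.15, 0], [0, -0.3, 0], [0, -0.45, 0], [0, -0.6, 0], [0, -0.7, 0], [0, -0.8, 0], [0, -0.9, 0], [0, -1.0, 0]], "turn": [[0, 0, 0], [0, 0, 0], [0, 0, 0], [0, 0, 0], [0, 0, 0], [0, 0, 0], [0, 0, 0], [0, 0, 0]], "fingers": [-1, -1, -1, -1, -1, -1, -1, -1]}}

```text
time: 22.35
tcp_pos: [563.7, 86.7, 42.3]
orientation: [3.141, -0.0, 1.761]
contact_force: [1.9, -1.1, 0.3]
finger_gap: -0.2
grip_force: 1.0
```

Call:
{"op": "arm_command", "data": {"xyz": [[0, -0.1, 0], [0, -0.2, 0], [0, -0.3, 0]], "turn": [[0, 0, 0], [0, 0, 0], [0, 0, 0]], "fingers": [-1, -1, -1]}}

```text
time: 22.72
tcp_pos: [561.8, 86.2, 42.6]
orientation: [3.139, -0.0, 1.761]
contact_force: [9.1, 0.2, -3.6]
finger_gap: 0.3
grip_force: 5.0
```

Call:
{"op": "arm_command", "data": {"xyz": [[0, -0.05, 0], [0, -0.1, 0], [0, -0.1, 0]], "turn": [[0, 0, 0], [0, 0, 0], [0, 0, 0]], "fingers": [-1, -1, -1]}}

```text
time: 23.1
tcp_pos: [561.7, 86.2, 42.7]
orientation: [3.137, -0.0, 1.761]
contact_force: [12.0, 1.5, -6.8]
finger_gap: -0.1
grip_force: 6.2
```

Rigid, so this is the end stop. I'll back away sideways, rise clear, and check.

Call:
{"op": "arm_command", "data": {"xyz": [[0, 0.2, 0], [0, 0.6, 0], [0, 2, 0], [0, 4, 0], [0, 4, -5], [0, 4, -10], [0, 8, -14], [0, 13, -16], [0, 13, -16], [0, 13, -16]], "turn": [[0, 0, 0], [0, 0, 0], [0, 0, 0], [0, 0, 0], [0, 0, 0], [0, 0, 0], [0, 0, 0], [0, 0, 0], [0, 0, 0], [0, 0, 0]], "fingers": [-1, -1, -1, -1, -1, -1, -1, -1, -1, -1]}}

```text
time: 24.35
tcp_pos: [686.4, 110.6, 200.9]
orientation: [-3.139, -0.001, 1.761]
contact_force: [-0.6, -0.2, -1.0]
finger_gap: -0.1
grip_force: 0.0
```

Call:
{"op": "arm_command", "data": {"xyz": [[-6, 0, 0], [-12, 0, 0], [-18, 0, 0], [-24, 0, 0], [-24, 0, 0], [-24, 0, 0]], "turn": [[0, 0, 0], [0, 0, 0], [0, 0, 0], [0, 0, 0], [0, 0, 0], [0, 0, 0]], "fingers": [-1, -1, -1, -1, -1, -1]}}

```text
time: 25.1
tcp_pos: [731.5, -124.9, 202.2]
orientation: [-3.141, -0.001, 1.76]
contact_force: [0.0, 0.9, -0.8]
finger_gap: 0.2
grip_force: 0.0
```

Run:
```python
from h import *
s=telemetry.get_obs(); print(s['tcp_pos'],s['contact_force'],s['time'])
d=shot('top','top3'); cv2.imwrite('pics/c7.png',cv2.resize(d['color'][210:350,195:405],(798,532),interpolation=cv2.INTER_CUBIC))
```

```text
[ 731.54731684 -124.9026314   202.21118985] [ 0.04344761  0.88066061 -0.80875805] 25.1
```

View pics/c7.png

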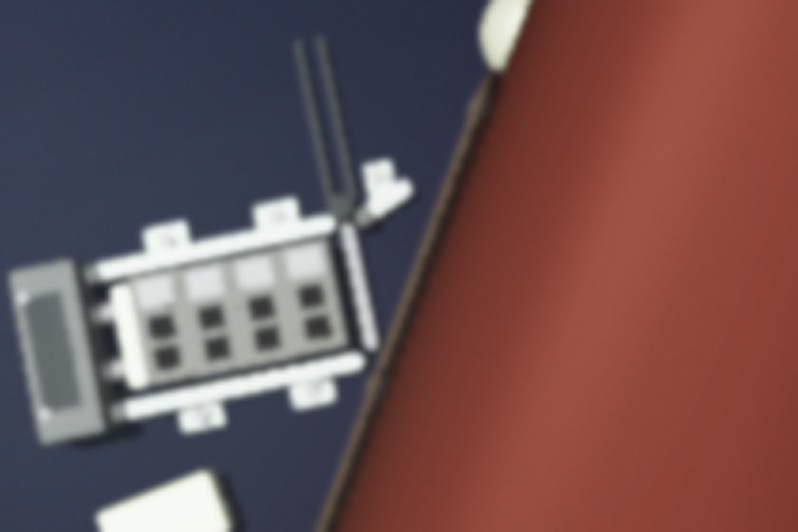

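The row is tight against the plate, and the gate lies across the mouth from the knob at crop (342,206) to its end at (373,349). I'll check these numbers and hand in.

Run:
```python
from h import *
d=load('top3')
for n,a,b,z in [('knob',342,203,50),('gate end',373,349,15),('rear a',333,236,46),('rear b',354,343,46),('front a',128,284,46),('front b',150,386,46)]: print(n,dk(cast(d,195+a/3.8,210+b/3.8,z)))
```

```text
knob (np.float64(44.3), np.float64(-7.2))
gate end (np.float64(-32.0), np.float64(-7.1))
rear a (np.float64(28.8), np.float64(0.8))
rear b (np.float64(-27.0), np.float64(0.7))
front a (np.float64(25.3), np.float64(108.5))
front b (np.float64(-28.0), np.float64(106.9))
```

```bash
python3 -c "
from cell import close_job
print(close_job())"
```

```text
the job is handed in; nothing more can be done
None
```

I handed the job in at about 25 s; no verdict came back. The row was pushed home and leaned on the plate's stop with about 18.7 N, the gate was pushed to its end stop, and I saw no bystander moved.

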